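# Kit the welding jig from a pile of blanks

## Task

Four steel blanks lie piled on the welding table among four empty jig nests, each nest made for the outline of one blank. Take the pile apart from the top down, one blank at a time without shifting the ones beneath, and set each one down, not dropped, resting on the floor inside the lip of the nest that fits it: tube, then flange, then flat bar, then base plate. Leave the spray can and the pliers where they are.

Things in the scene. Friction and masses are not known exactly. Their poses are not given: they have to be found in the camera images.
- tube: Short dark steel tube standing upright on top of the pile: outer diameter 34 mm, bore 25 mm, 36 mm tall, about 0.11 kg. Origin: centre of its lower end; z up along its axis.
- flange: Flat bright steel ring under the tube: outer diameter 60 mm, hole 20 mm, 14 mm thick, about 0.27 kg. Origin: centre of its underside; z up.
- flat_bar: Steel flat bar under the flange, the narrower one, laid roughly crosswise on the base plate: 36 mm wide (its x), 110 mm long (its y), 14 mm thick, dark mill scale, about 0.43 kg. Origin: centre of its underside; z up.
- base_plate: Bright steel plate at the bottom of the pile, lying on the table: 56 mm wide (its x), 120 mm long (its y), 14 mm thick, a dark dot near each corner, about 0.72 kg. Origin: centre of its underside; z up.
- tube_nest: A lipped jig nest fixed to the table, copper floor with a bright steel lip: the smaller round one, inside diameter 50 mm, outside about 58 mm. Origin: centre of its underside, on the table; the floor to set down on is 4 mm above that, the lip's top 8 mm above it. The tube stands in it with 8 mm play all round.
- flange_nest: A lipped jig nest fixed to the table, copper floor with a bright steel lip: the larger round one, inside diameter 76 mm, outside about 84 mm. Origin: centre of its underside, on the table; the floor to set down on is 4 mm above that, the lip's top 8 mm above it. The flange lies in it with 8 mm play all round.
- bar_nest: A lipped jig nest fixed to the table, copper floor with a bright steel lip: the narrower rectangular one, inside 52 mm (its x) by 126 mm (its y), outside 60 by 134 mm. Origin: centre of its underside, on the table; the floor to set down on is 4 mm above that, the lip's top 8 mm above it. The flat bar lies in it, long side along y (either way round), with 8 mm play on every side.
- plate_nest: A lipped jig nest fixed to the table, copper floor with a bright steel lip: the wider rectangular one, inside 72 mm (its x) by 136 mm (its y), outside 80 by 144 mm. Origin: centre of its underside, on the table; the floor to set down on is 4 mm above that, the lip's top 8 mm above it. The base plate lies in it, long side along y (either way round), with 8 mm play on every side.
- spray_can: Bystander: upright spray can, 52 mm diameter, 150 mm tall, loose. Origin: centre of its underside. To be left where it is.
- pliers: Bystander: blue-handled pliers lying roughly along x, jaws to +x, loose: from 106 mm behind the origin to 70 mm ahead of it, 48 mm across the handle ends, 15 mm high. Origin: on the table, under the pliers. To be left where they are.
Things that resemble listed ones, but are neither listed nor needed, are in the scene too. Several things have the shape of the flat_bar; the one meant has the colours described above. Leave any orange look-alike of the flange alone.

How it is judged:
By the outcome, as a careful person would: the job done as asked, in the order asked, and still so for the second after the job is handed in, with the robot touching nothing.
It also fails if it takes over 114 s, if anything falls off the work surface, if the arm or the gripper's body presses on something with over 40 N, if the wrist force passes 120 N, or if a joint passes its speed limit or range.

## Robot

A 6-joint arm with a two-finger parallel gripper is mounted at the origin on the work surface. World frame = base frame: x ahead of the robot, y to its left, z up, the work surface at z = 0. Lengths are in m, angles in rad, forces in N, time in s.
With the tool pointing down it reaches from about 0.275 to 0.75 m from the base axis. Payload 10.2 kg.
Tool frame: the origin (TCP) lies midway between the tips of the shut fingers; the grasp point (between the pads) lies grasp_offset behind it (grasp_offset is the distance from the TCP to the grasp point, in m); z points along the fingers, y is the line along which they close (so a half turn about z gives the same grasp; the last joint's range is limited). The gripper opens to 88 mm and grips with 3 to 60 N. Pads are 18 mm wide; open, the fingers measure 123 mm over their backs; the gripper's body (75 mm by 187 mm) begins 45 mm behind the grasp point.
Start: joints at [-1.393, 0.313, 1.498, -0, 1.331, -0.223], TCP at [0.205, -0.483, 0.239] pointing down, gripper open.
Joint ranges: [-2.94, 2.94], [-0.97, 2.17], [0.19, 2.56], [-1.23, 4.37], [0.02, 3.11], [-2.88, 2.88]. Speed limits (rad/s): [2.39, 2.39, 3.01, 3.14, 3.14, 3.14].

## Interface

Orientations are given as a unit quaternion [x, y, z, w].
In Python, from workcell import sense, snapshot, close_job, grasp_offset gives the robot as it stands. The module is installed in compiled form; this text tells all that it offers.
- The arm moves only by the shell command python3 -m crank 'ROWS' [OPENING] [FORCE]. ROWS is JSON, a list of rows, each a list of 4 numbers: the shift along the tool's x, y, z in mm, then the turn about the tool's z in degrees. In form: [[dx, dy, dz, yaw], ...]. A call has 1 to 10 rows; each row is the pose to reach, as a shift and turn from the pose commanded when the call began, along the tool's axes at that moment; what a row does not reach only later rows make up. A row lasts 1/12 s, in which the tool goes at most 41.7 mm and 7.16 degrees, less where a joint would pass 70% of its speed; a pose out of reach is approached as far as the arm can. A call with a gripper value outside its range is refused whole. OPENING is the finger opening in mm, from 0 to 88.1, set as the call begins (- or left out, the last holds). The fingers move at their own pace and stop on an object; FORCE is the grip in N (left out, the last holds). Time passes only in rows, so rows that repeat a pose let the fingers close. It gives the time, the measured TCP pose, the force, the opening and the grip force at its end, in the units of the state.
- sense(): the state, without advancing time (a new reading comes with each control period).
- snapshot(name): name is "side" or "top"; returns a dict with "color" (420x560x3 uint8, red, green, blue), "fx", "fy", "cx", "cy" (pixels), "cam_to_world" (4x4, takes a point from camera to world coordinates). Camera axes: x right, y down, z forward; pixel columns grow to the right and rows downward; lengths in m; the calibration is good to about 2 mm. A picture is of the moment at which its call begins. There is no depth.
- close_job(): hands the job in; it is judged then, once.
The state is a dict: "t": time; "qpos": joint angles; "qd": joint speeds; "joint_torque": joint torques, N m; "tool_pos": TCP position; "tcp_rot": TCP orientation; "ft_force": force on the tool from outside, world axes, zero at the start; "wrist_torque": the same for the moment, N m; "width": finger opening in m; "gripper_force": force on a finger pad.
Only numpy, scipy, OpenCV 4.12 (cv2) and the standard library are available. Lean on these libraries where they do the work, as an engineer would, in place of code of your own. Each camera call takes 0.05 s, during which the arm holds its last target. There are 200 camera calls.

## Working session

There is one attempt and no reset: what is moved stays moved. The work goes in short steps, Python scripts to look and compute and a shell command to move; the robot and the scene stay as the last step left them, time stands still between calls to the robot, and variables do not carry over. Pictures are saved under pics/ and viewed, at most 14 in all, crops included, and the job is handed in when it is done.

```bash
mkdir -p pics
cat > h.py <<'E'
import numpy as np, cv2
from workcell import *
from scipy.spatial.transform import Rotation as R
def shot(n,f=None):
    s=snapshot(n)
    if f: cv2.imwrite('pics/'+f,s['color'][:,:,::-1])
    return s
def px2w(s,u,v,z):
    M=np.array(s['cam_to_world']); d=M[:3,:3]@np.array([(u-s['cx'])/s['fx'],(v-s['cy'])/s['fy'],1]); o=M[:3,3]
    return o+d*(z-o[2])/d[2]
def w2px(s,p):
    M=np.array(s['cam_to_world']); c=M[:3,:3].T@(np.array(p)-M[:3,3]); return s['cx']+s['fx']*c[0]/c[2], s['cy']+s['fy']*c[1]/c[2]
def go(x,y,z,yaw=None):
    """shift mm in tool axes; yaw = world direction (deg) of tool y line"""
    s=sense(); r=R.from_quat(s['tcp_rot']).as_matrix(); d=r.T@(np.array([x,y,z])-s['tool_pos'])*1000
    a=np.degrees(np.arctan2(r[1,1],r[0,1])); 
    t=0 if yaw is None else (-(yaw-a)+90)%180-90
    print('shift',d.round(1),'turn',round(t,1),'cur y dir',round(a,1),'q6',round(s['qpos'][5],2))
E
python3 - <<'E'
from h import *
for n in('top','side'):
    s=shot(n,n+'0.png'); print(n,s['fx'],s['cx'],s['cy'],np.round(s['cam_to_world'],3).tolist())
s=sense();print(s['tool_pos'],s['tcp_rot'],s['width'],grasp_offset,s['t']); print(R.from_quat(s['tcp_rot']).as_matrix().round(3))
E
```

```text
top 414.3716843577674 275.7990531045872 207.97588268295854 [[-0.005, -0.998, 0.066, 0.404], [-1.0, 0.006, 0.018, 0.057], [-0.018, -0.066, -0.998, 1.031], [0.0, 0.0, 0.0, 1.0]]
side 451.21799652218516 284.5199723159029 212.53620522164394 [[-0.84, -0.373, 0.393, 0.102], [-0.542, 0.57, -0.618, 0.686], [0.007, -0.732, -0.681, 0.731], [0.0, 0.0, 0.0, 1.0]]
[ 0.20478711 -0.48319242  0.23826868] [ 9.79984917e-01  1.99071072e-01  1.72446795e-05 -5.19948152e-04] 0.08776651221165659 0.0187 0.1
[[ 0.921  0.39  -0.   ]
 [ 0.39  -0.921  0.001]
 [ 0.    -0.001 -1.   ]]
```

View pics/top0.png

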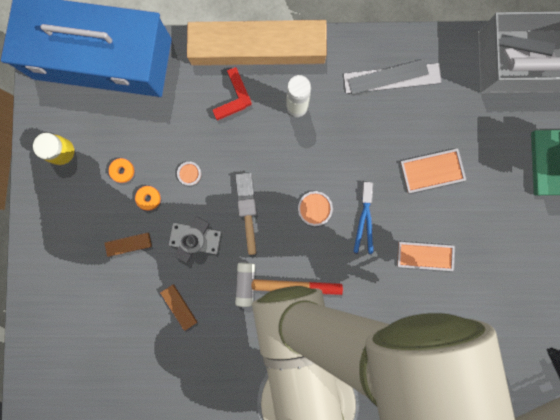

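View pics/side0.png

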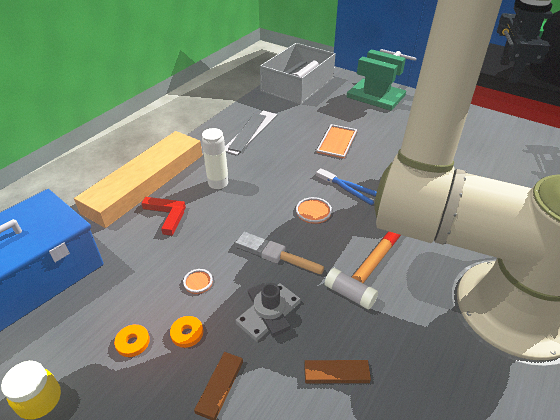

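Top view: the pile is at about (192,240), with round nests at (189,174) and (316,208), and rectangular nests at (433,171) and (427,256). The bar look-alikes are rust-brown ones at (128,244) and (178,307). The ring look-alikes are orange ones at (121,170) and (148,198). The dark bar within the pile fits "dark mill scale", and the bright ring fits the flange. I'll confirm this in a crop and measure.

Run:
```python
from h import *
s=shot('top'); im=s['color']; t=shot('side')
a=cv2.resize(im[200:280,150:240],None,fx=5,fy=5,interpolation=cv2.INTER_CUBIC)[:400,:400]
b=cv2.resize(t['color'][270:350,225:315],None,fx=5,fy=5,interpolation=cv2.INTER_CUBIC)[:400,:400]
cv2.imwrite('pics/crop0.png',np.hstack([a,b])[:,:,::-1])
hsv=cv2.cvtColor(im,cv2.COLOR_RGB2HSV)
for nm,(u,v) in dict(tube=(189,174),flange=(316,208),r1=(433,171),r2=(427,256)).items():
    w=np.zeros(im.shape[:2],np.uint8); w[v-40:v+40,u-45:u+45]=255
    m=((hsv[:,:,0]<20)&(hsv[:,:,1]>90)&(hsv[:,:,2]>120)&(w>0)).astype(np.uint8)
    n,l,st,c=cv2.connectedComponentsWithStats(m); k=l[v,u]
    cs,_=cv2.findContours((l==k).astype(np.uint8),0,1); cn=max(cs,key=cv2.contourArea).reshape(-1,2)
    W=np.array([px2w(s,x,y,.004)[:2] for x,y in cn]); r=cv2.minAreaRect((W*1000).astype(np.float32))
    bp=cv2.boxPoints(r); e=bp[1]-bp[0]; f=bp[2]-bp[1]; e=e if np.hypot(*e)>np.hypot(*f) else f
    print(nm,np.round(r[0],1),np.round(r[1],1),'long dir',np.degrees(np.arctan2(e[1],e[0])).round(1), st[k])
```

```text
tube [560.9 294.2] [45.6 42.8] long dir 0.5 [180 164  18  19 266]
flange [470.6 -21. ] [70.  72.1] long dir -45.4 [300 194  30  30 695]
r1 [ 563. -315.] [ 68.8 132.2] long dir -77.8 [ 404  152   59   38 1479]
r2 [ 351.8 -291. ] [122.5  49.3] long dir 85.8 [ 401  245   51   23 1019]
```

View pics/crop0.png

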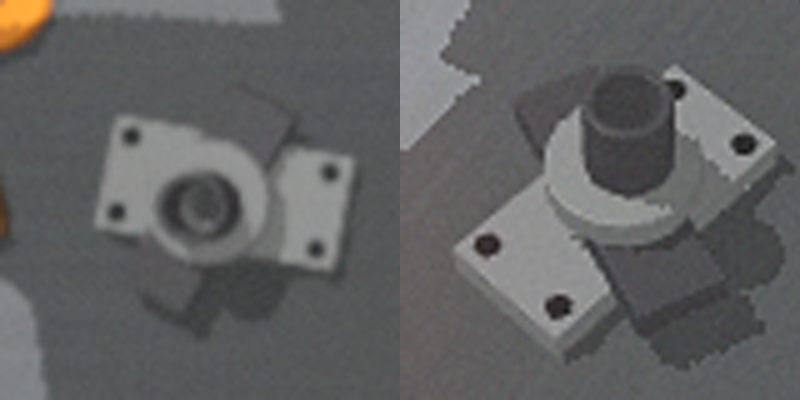

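The crop confirms it: the pile is dark tube, bright ring, dark bar across, and bright dotted plate at the bottom. The brown bars and orange rings elsewhere are decoys. The 69x132 nest is the plate's and the 49x122 one is the bar's. Next I triangulate the tube and flange.

Run:
```python
from h import *
s=shot('top'); t=shot('side')
T=lambda x,y,z:px2w(s,150+(x+.5)/5-.5,200+(y+.5)/5-.5,z)[:2]*1000
S=lambda x,y,z:px2w(t,225+(x-400+.5)/5-.5,270+(y+.5)/5-.5,z)[:2]*1000
print('tube top T',T(197,206,.078),'S',S(628,100,.078))
print('flange T',T(209,202,.042))
print('bar ends',T(270,104,.028),T(167,298,.028))
c=[T(*p,.014) for p in((117,116),(355,157),(333,268),(97,228))]; print('plate',np.mean(c,0),np.round(c))
d=(c[1]-c[0]+c[2]-c[3]);print(np.degrees(np.arctan2(d[1],d[0])))
p=S(628,100,.078)/1000
go(p[0],p[1],.15)
```

```text
tube top T [392.31234962 274.41590981] S [390.66980317 278.13652972]
flange T [393.75012919 276.89540332]
bar ends [440.94108713 250.68472546] [347.43903432 299.97360749]
plate [398.26362102 275.11928856] [[436. 329.]
 [415. 211.]
 [361. 222.]
 [381. 338.]]
-99.87131702120645
shift [ 468.2 -628.5   88.8] turn 0 cur y dir -67.0 q6 -0.22
```

```bash
python3 -m crank '[[468,-628,60,-129],[468,-628,60,-129],[468,-628,60,-129],[468,-628,60,-129],[468,-628,60,-129],[468,-628,60,-129],[468,-628,60,-129],[468,-628,60,-129],[468,-628,60,-129],[468,-628,60,-129]]' 60 30; python3 -c "
from h import *
go(.3915,.2763,.15,62)"
```

```text
t: 1.13
tool_pos: [0.3033, -0.078, 0.207]
tcp_rot: [0.676, 0.737, 0.0, 0.001]
ft_force: [1.4, -0.2, 0.2]
width: 0.0598
gripper_force: 0.0
shift [345.5 118.   56.9] turn -57.1 cur y dir 4.9 q6 -0.72
```

```bash
python3 -m crank '[[345,118,57,-57],[345,118,57,-57],[345,118,57,-57],[345,118,57,-57],[345,118,57,-57],[345,118,57,-57],[345,118,57,-57],[345,118,57,-57],[345,118,57,-57],[345,118,57,-57]]'
python3 - <<'E'
from h import *
s=sense(); print(s['tool_pos']); go(.3915,.2763,.15,62)
s=shot('top'); t=shot('side')
a=cv2.resize(s['color'][170:290,120:240],None,fx=3.3,fy=3.3,interpolation=cv2.INTER_CUBIC)
b=cv2.resize(t['color'][220:340,210:330],None,fx=3.3,fy=3.3,interpolation=cv2.INTER_CUBIC)
cv2.imwrite('pics/c1.png',np.hstack([a,b])[:,:,::-1])
E
```

```text
t: 1.97
tool_pos: [0.3936, 0.2778, 0.1486]
tcp_rot: [0.243, 0.97, 0.0, -0.0]
ft_force: [-0.1, -0.4, -0.4]
width: 0.06
gripper_force: 0.0
[0.39360091 0.27775342 0.14858968]
shift [ 1.2 -2.3 -1.4] turn -0.2 cur y dir 61.8 q6 -0.71
```

View pics/c1.png

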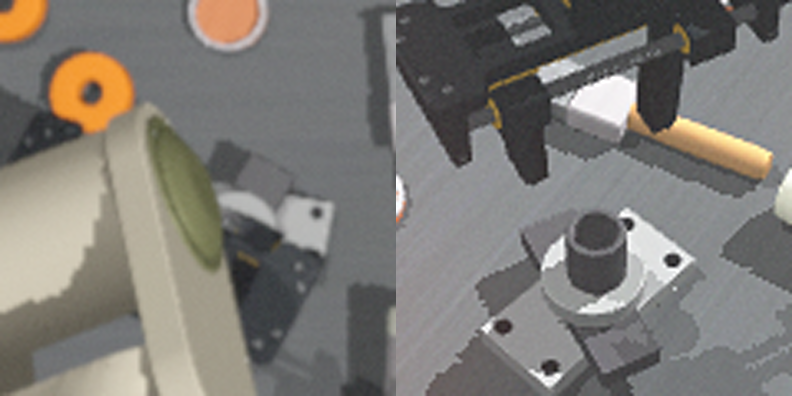

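Side view: the tube (596,250 in the crop) sits between the fingers and the pile is undisturbed. I'll descend and grip the tube.

```bash
python3 -m crank '[[1,-2,35,0],[1,-2,70,0],[1,-2,90,0],[1,-2,100,0],[1,-2,100,0],[1,-2,100,0]]' 60 15; python3 -m crank '[[0,0,0,0],[0,0,0,0],[0,0,0,0],[0,0,0,0],[0,0,0,0],[0,0,0,0]]' 30 15; python3 -c "
from h import *
s=shot('side'); a=cv2.resize(s['color'][240:360,200:360],None,fx=4,fy=4);cv2.imwrite('pics/c2.png',a[:,:,::-1])"
```

```text
t: 2.57
tool_pos: [0.3922, 0.2718, 0.0508]
tcp_rot: [0.246, 0.969, 0.0, 0.0]
ft_force: [0.7, 0.3, 0.2]
width: 0.0599
gripper_force: 0.0
t: 3.07
tool_pos: [0.3922, 0.2725, 0.0506]
tcp_rot: [0.245, 0.969, 0.001, 0.001]
ft_force: [-0.3, 0.2, 6.8]
width: 0.0342
gripper_force: 15.0
```

View pics/c2.png

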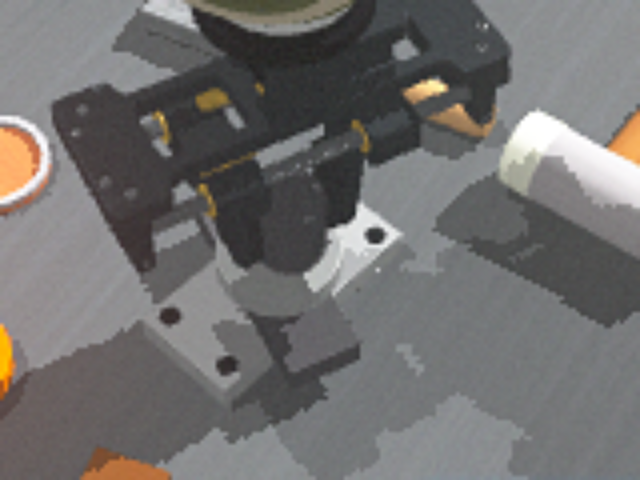

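```bash
python3 -m crank '[[0,0,-5,0],[0,0,-15,0],[0,0,-40,0],[0,0,-60,0],[0,0,-60,0],[0,0,-60,0],[0,0,-60,0]]' - 30; python3 -c "
from h import *
go(.561,.294,.11)
s=shot('side'); a=cv2.resize(s['color'][200:350,180:340],None,fx=4,fy=4);cv2.imwrite('pics/c3.png',a[:,:,::-1])"
```

```text
t: 3.7
tool_pos: [0.3911, 0.272, 0.1093]
tcp_rot: [0.245, 0.969, -0.0, -0.0]
ft_force: [-0.6, -0.3, -1.4]
width: 0.0337
gripper_force: 30.0
shift [-138.9  100.2   -0.9] turn 0 cur y dir 61.6 q6 -0.71
```

View pics/c3.png

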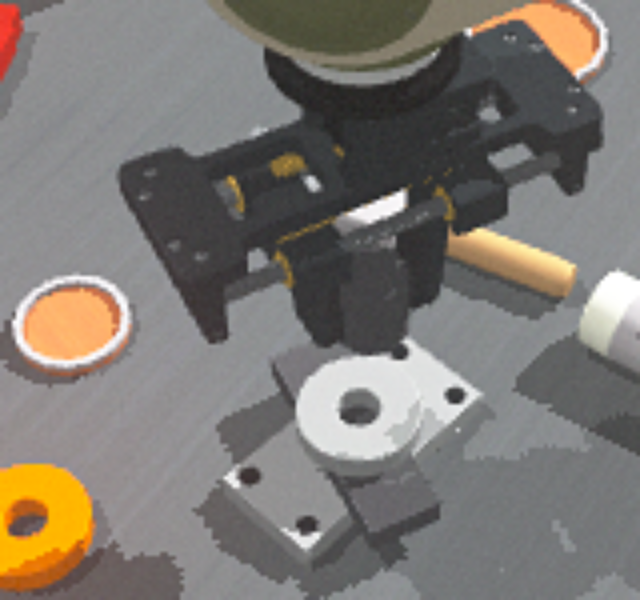

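The tube is held and the flange is free and unmoved. I'll carry the tube to its nest.

```bash
python3 -m crank '[[-28,20,0,0],[-56,40,0,0],[-84,60,0,0],[-111,80,0,0],[-132,95,0,0],[-139,100,0,0],[-139,100,0,0],[-139,100,0,0],[-139,100,0,0]]'; python3 -c "
from h import *
go(.561,.294,.0145)"
```

```text
t: 4.5
tool_pos: [0.5604, 0.294, 0.1091]
tcp_rot: [0.245, 0.969, -0.0, -0.001]
ft_force: [0.4, 0.1, -1.5]
width: 0.0336
gripper_force: 30.0
shift [-0.7  0.5 94.6] turn 0 cur y dir 61.6 q6 -0.78
```

```bash
python3 -m crank '[[0,0,35,0],[0,0,70,0],[0,0,85,0],[0,0,90,0],[0,0,93,0],[0,0,95,0],[0,0,95,0],[0,0,95,0]]'; python3 -c "
from h import *
s=shot('side'); a=cv2.resize(s['color'][200:350,130:290],None,fx=4,fy=4);cv2.imwrite('pics/c4.png',a[:,:,::-1])"
```

```text
t: 5.17
tool_pos: [0.562, 0.2942, 0.0162]
tcp_rot: [0.245, 0.969, 0.001, 0.001]
ft_force: [0.2, -0.1, -1.6]
width: 0.0337
gripper_force: 30.0
```

View pics/c4.png

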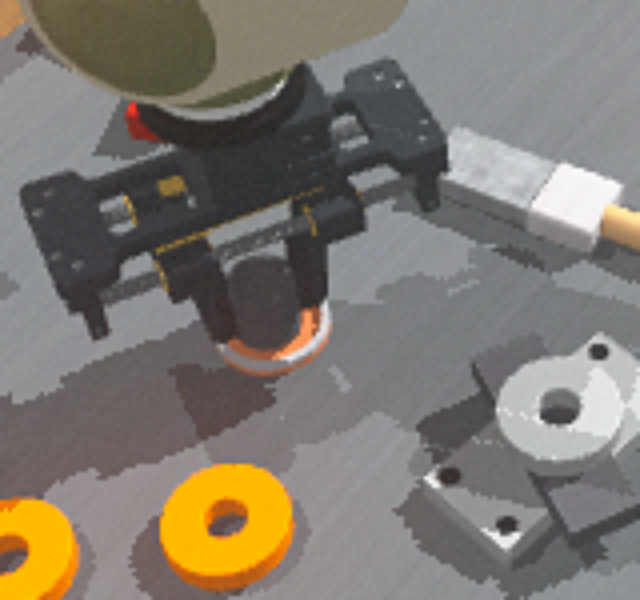

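The tube is over the nest floor, roughly centred. I'll creep down until contact.

```bash
python3 -m crank '[[0,0,1,0],[0,0,2,0],[0,0,2,0]]'; python3 -m crank '[[0,0,1,0],[0,0,2,0],[0,0,2,0]]'
```

```text
t: 5.47
tool_pos: [0.5615, 0.294, 0.0129]
tcp_rot: [0.245, 0.969, 0.0, 0.0]
ft_force: [-0.0, -0.7, -0.7]
width: 0.0338
gripper_force: 30.0
t: 5.72
tool_pos: [0.5616, 0.294, 0.0126]
tcp_rot: [0.245, 0.969, -0.0, 0.0]
ft_force: [-6.7, -2.3, 12.8]
width: 0.0335
gripper_force: 30.0
```

Contact with the floor (12.8 N). I'll release it and rise.

```bash
python3 -m crank '[[0,0,-1,0],[0,0,-1,0],[0,0,-1,0],[0,0,-1,0],[0,0,-1,0],[0,0,-30,0],[0,0,-70,0],[0,0,-110,0],[0,0,-140,0],[0,0,-140,0]]' 60
python3 - <<'E'
from h import *
s=shot('side'); a=cv2.resize(s['color'][250:350,160:310],None,fx=5,fy=5,interpolation=cv2.INTER_CUBIC);cv2.imwrite('pics/c5.png',a[:,:,::-1])
E
```

```text
t: 6.55
tool_pos: [0.5638, 0.2949, 0.1579]
tcp_rot: [0.245, 0.969, 0.003, 0.005]
ft_force: [0.4, -0.2, 0.1]
width: 0.0603
gripper_force: 0.0
```

View pics/c5.png

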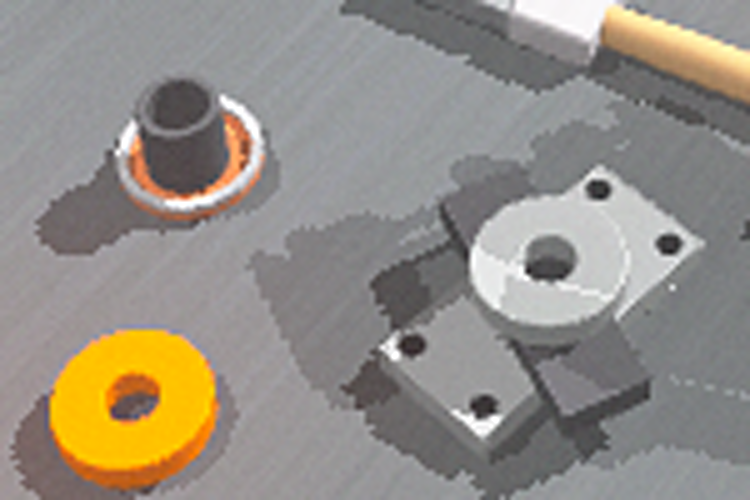

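The tube stands in its nest, and the flange (549,258 in the crop) is clear. Measure it.

Run:
```python
from h import *
t=shot('side')
S=lambda x,y,z:px2w(t,160+(x+.5)/5-.5,250+(y+.5)/5-.5,z)[:2]*1000
print('flange',S(549,258,.042))
print('tube',S(180,97,.04), 'plate',[S(*p,.014).round() for p in((600,165),(704,243),(487,437),(383,347))])
go(.3935,.275,.1,62)
```

```text
flange [392.84022813 278.5291161 ]
tube [559.52493901 293.19062209] plate [array([413., 214.]), array([358., 223.]), array([379., 339.]), array([434., 329.])]
shift [138.9 -96.9  51.3] turn -0.4 cur y dir 61.6 q6 -0.78
```

```bash
python3 -m crank '[[35,-24,0,0],[70,-49,0,0],[105,-73,10,0],[130,-92,30,0],[138,-95,50,0],[138,-95,51,0],[138,-95,51,0],[138,-95,51,0]]' 84; python3 -c "
from h import *
go(.3933,.2765,.034,62)"
```

```text
t: 7.32
tool_pos: [0.3962, 0.2763, 0.1002]
tcp_rot: [0.246, 0.969, 0.0, 0.0]
ft_force: [0.5, 0.6, -0.5]
width: 0.084
gripper_force: 0.0
shift [ 2.7 -1.2 66.2] turn -0.4 cur y dir 61.6 q6 -0.71
```

```bash
python3 -m crank '[[2,-1,30,0],[2,-1,55,0],[2,-1,66,0],[2,-1,66,0],[2,-1,66,0]]'; python3 -m crank '[[0,0,0,0],[0,0,0,0],[0,0,0,0],[0,0,0,0],[0,0,0,0]]' 50 15; python3 -m crank '[[0,0,0,0],[0,0,-3,0],[0,0,-10,0],[0,0,-30,0],[0,0,-60,0],[0,0,-60,0],[0,0,-60,0]]' - 35; python3 -c "
from h import *
s=shot('side'); a=cv2.resize(s['color'][220:350,190:340],None,fx=4,fy=4);cv2.imwrite('pics/c6.png',a[:,:,::-1]); go(.4706,-.021,.1)"
```

```text
t: 7.73
tool_pos: [0.3938, 0.2763, 0.0343]
tcp_rot: [0.246, 0.969, 0.0, 0.0]
ft_force: [0.3, -0.1, 0.8]
width: 0.084
gripper_force: 0.0
t: 8.15
tool_pos: [0.3932, 0.2765, 0.0346]
tcp_rot: [0.246, 0.969, 0.001, 0.001]
ft_force: [0.1, 0.3, 4.6]
width: 0.0591
gripper_force: 15.0
t: 8.73
tool_pos: [0.3929, 0.2763, 0.0948]
tcp_rot: [0.245, 0.969, 0.001, 0.001]
ft_force: [-0.6, 1.0, -4.5]
width: 0.0584
gripper_force: 35.0
shift [-210.2 -224.    -6.4] turn 0 cur y dir 61.6 q6 -0.71
```

View pics/c6.png

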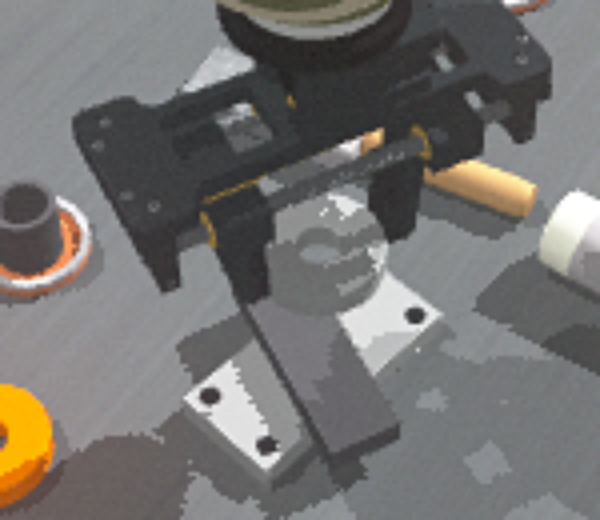

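The flange is held but has pivoted a bit about the finger axis. I'll carry it gently and level it on the nest floor under a light grip.

```bash
python3 -m crank '[[-10,-11,-5,0],[-30,-32,-10,0],[-55,-58,-10,0],[-80,-85,-10,0],[-105,-112,-10,0],[-130,-139,-10,0],[-155,-165,-10,0],[-180,-192,-10,0],[-200,-213,-10,0],[-210,-224,-10,0]]'; python3 -m crank '[[0,0,0,0],[0,0,0,0],[0,0,0,0]]';  python3 -c "
from h import *
s=shot('side'); a=cv2.resize(s['color'][110:260,240:400],None,fx=3.7,fy=3.7); s=shot('top'); 
b=cv2.resize(s['color'][170:250,270:350],None,fx=3.7,fy=3.7); cv2.imwrite('pics/c7.png',a[:,:,::-1]); go(.4706,-.021,.03)"
```

```text
t: 9.62
tool_pos: [0.4706, -0.0236, 0.1025]
tcp_rot: [0.247, 0.969, -0.0, -0.001]
ft_force: [-0.1, 1.2, -3.2]
width: 0.0581
gripper_force: 35.0
t: 9.87
tool_pos: [0.47, -0.0198, 0.103]
tcp_rot: [0.245, 0.969, 0.0, -0.001]
ft_force: [-0.1, 0.2, -3.4]
width: 0.0583
gripper_force: 35.0
shift [-1.  -1.  73.5] turn 0 cur y dir 61.7 q6 -1.37
```

View pics/c7.png

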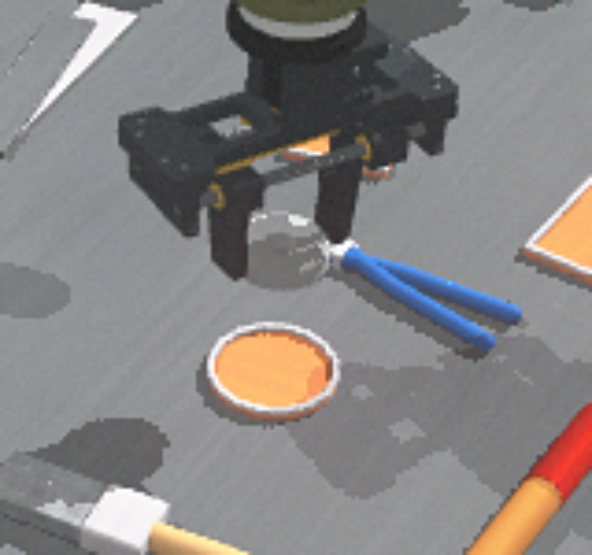

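```bash
python3 -m crank '[[-1,-1,30,0],[-1,-1,60,0],[-1,-1,75,0],[-1,-1,80,0],[-1,-1,80,0],[-1,-1,80,0]]'; python3 -m crank '[[0,0,2,0],[0,0,4,0],[0,0,6,0],[0,0,6,0]]' - 20;  python3 -c "
from h import *
s=shot('side'); a=cv2.resize(s['color'][150:240,260:360],None,fx=6,fy=6,interpolation=cv2.INTER_CUBIC); cv2.imwrite('pics/c8.png',a[:,:,::-1])"
```

```text
t: 10.47
tool_pos: [0.4716, -0.0218, 0.0246]
tcp_rot: [0.245, 0.97, -0.0, 0.0]
ft_force: [0.5, -0.6, -3.3]
width: 0.0587
gripper_force: 35.0
t: 10.8
tool_pos: [0.4712, -0.0221, 0.018]
tcp_rot: [0.245, 0.969, -0.0, 0.0]
ft_force: [-0.3, 0.4, -3.7]
width: 0.0591
gripper_force: 20.0
```

View pics/c8.png

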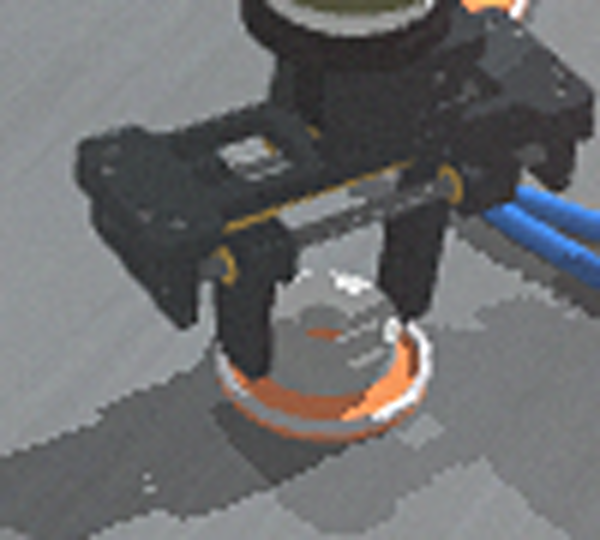

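The flange is inside the lip with no contact yet. I'll creep down.

```bash
python3 -m crank '[[0,0,1,0],[0,0,2,0],[0,0,3,0],[0,0,4,0],[0,0,4,0]]' - 12; python3 -m crank '[[0,0,1,0],[0,0,2,0],[0,0,3,0],[0,0,3,0]]'
```

```text
t: 11.27
tool_pos: [0.4711, -0.0221, 0.0137]
tcp_rot: [0.245, 0.969, 0.0, -0.0]
ft_force: [-0.5, 0.4, -3.2]
width: 0.0593
gripper_force: 12.0
t: 11.6
tool_pos: [0.4712, -0.0221, 0.0108]
tcp_rot: [0.245, 0.969, 0.0, -0.0]
ft_force: [0.6, 0.4, -2.2]
width: 0.0592
gripper_force: 12.0
```

```bash
python3 -m crank '[[0,0,0.5,0],[0,0,1,0],[0,0,1,0]]'
```

```text
t: 11.85
tool_pos: [0.4713, -0.0221, 0.0105]
tcp_rot: [0.245, 0.969, -0.0, 0.0]
ft_force: [-3.2, 0.0, 6.8]
width: 0.0595
gripper_force: 12.0
```

```bash
python3 -m crank '[[0,0,-0.5,0],[0,0,-0.5,0],[0,0,-0.5,0],[0,0,-0.5,0],[0,0,-10,0],[0,0,-40,0],[0,0,-80,0],[0,0,-100,0],[0,0,-100,0]]' 80
python3 - <<'E'
from h import *
s=shot('side'); t=shot('top')
a=cv2.resize(s['color'][180:350,220:350],(390,510),interpolation=cv2.INTER_CUBIC)
b=cv2.resize(t['color'][200:280,150:215],(390,480),interpolation=cv2.INTER_CUBIC)
b=np.vstack([b,np.zeros((30,390,3),np.uint8)]); cv2.imwrite('pics/c9.png',np.hstack([a,b])[:,:,::-1])
E
```

```text
t: 12.6
tool_pos: [0.4732, -0.0226, 0.1145]
tcp_rot: [0.245, 0.969, -0.0, 0.004]
ft_force: [0.2, 0.1, 0.0]
width: 0.0799
gripper_force: 0.0
```

View pics/c9.png

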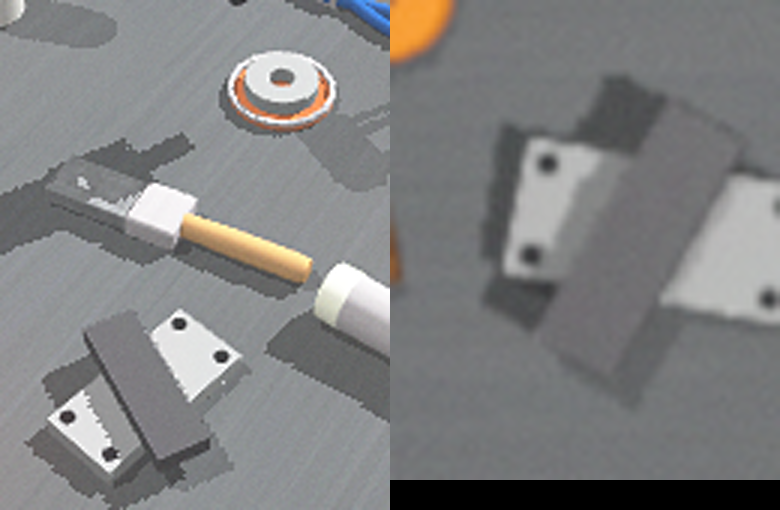

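The flange lies in its nest. The bar lies over the plate, and its corners are visible in both views: top (665,95), (745,140), (610,378), (540,330) and side (85,325), (132,310), (208,432), (157,457).

Run:
```python
from h import *
s=shot('side'); t=shot('top')
A=lambda p:px2w(s,220+(p[0]+.5)/3-.5,180+(p[1]+.5)/3-.5,.028)[:2]*1000
B=lambda p:px2w(t,150+(p[0]-390+.5)/6-.5,200+(p[1]+.5)/6-.5,.028)[:2]*1000
a=np.array([A(p) for p in((85,325),(132,310),(208,432),(157,457))]); b=np.array([B(p) for p in((665,95),(745,140),(610,378),(540,330))])
# robust segmentation of the bar in top view: dark, low-sat, brightness between shadow and table
for n,c in(('side',a),('top',b)):
    r=cv2.minAreaRect(c.astype(np.float32)); print(n,c.round().tolist(),c.mean(0).round(1),r)
    d=(c[2]-c[1]+c[3]-c[0]); print(np.degrees(np.arctan2(d[1],d[0])))
```

```text
side [[451.0, 267.0], [432.0, 241.0], [341.0, 292.0], [357.0, 323.0]] [395.5 280.6] ((395.27337646484375, 279.9547119140625), (34.96752166748047, 108.7168197631836), 59.309608459472656)
150.02283957992094
top [[453.0, 271.0], [435.0, 238.0], [339.0, 292.0], [359.0, 321.0]] [396.5 280.3] ((396.211181640625, 281.3420104980469), (37.46337127685547, 109.64360809326172), 60.584747314453125)
151.37661284364867
```

```bash
python3 -c "
from h import *
go(.396,.2795,.1,60.5)"
```

```text
shift [209.  229.6   9.3] turn 1.1 cur y dir 61.6 q6 -1.37
```

```bash
python3 -m crank '[[25,28,0,0],[52,57,0,1],[79,86,0,1],[106,116,0,1],[133,145,0,1],[160,175,0,1],[187,205,5,1],[205,225,9,1],[209,230,9,1],[209,230,9,1]]' 60; python3 -m crank '[[0,0,0,0],[0,0,0,0]]'; python3 -c "
from h import *
go(.396,.2795,.0205,60.5)"
```

```text
t: 13.63
tool_pos: [0.3958, 0.2805, 0.0997]
tcp_rot: [0.253, 0.968, -0.001, -0.001]
ft_force: [-0.4, 0.6, -0.6]
width: 0.0598
gripper_force: 0.0
t: 13.8
tool_pos: [0.3972, 0.2784, 0.1006]
tcp_rot: [0.255, 0.967, -0.0, -0.0]
ft_force: [-0.9, -0.0, -0.1]
width: 0.0599
gripper_force: 0.0
shift [ 1.5  0.4 80.1] turn 0.0 cur y dir 60.5 q6 -0.69
```

```bash
python3 -m crank '[[1,0,30,0],[1,0,60,0],[1,0,75,0],[1,0,80,0],[1,0,80,0],[1,0,80,0]]'; python3 -m crank '[[0,0,0,0],[0,0,0,0],[0,0,0,0],[0,0,0,0],[0,0,0,0]]' 30 10; python3 -m crank '[[0,0,0,0],[0,0,-2,0],[0,0,-6,0],[0,0,-20,0],[0,0,-45,0],[0,0,-70,0],[0,0,-80,0],[0,0,-80,0],[0,0,-80,0]]' - 45; python3 -c "
from h import *
s=shot('side','s10.png'); go(.3518,-.291,.1,-4.2)"
```

```text
t: 14.3
tool_pos: [0.3968, 0.2797, 0.0217]
tcp_rot: [0.254, 0.967, 0.0, 0.0]
ft_force: [-0.8, -0.3, 0.2]
width: 0.0598
gripper_force: 0.0
t: 14.72
tool_pos: [0.3962, 0.2802, 0.0214]
tcp_rot: [0.254, 0.967, 0.0, 0.0]
ft_force: [-0.5, -0.7, 5.4]
width: 0.0357
gripper_force: 10.0
t: 15.47
tool_pos: [0.3956, 0.28, 0.1003]
tcp_rot: [0.254, 0.967, -0.0, -0.0]
ft_force: [0.3, 0.3, -3.9]
width: 0.0347
gripper_force: 45.0
shift [-2.425e+02 -5.186e+02  1.000e-01] turn 64.8 cur y dir 60.6 q6 -0.68
```

Bar held (wrist reads −3.9 N). Carry it in two calls, turning on the way.

```bash
python3 -m crank '[[-5,-10,-3,1],[-15,-32,-8,4],[-28,-60,-10,8],[-42,-90,-10,12],[-56,-119,-10,16],[-70,-149,-10,20],[-84,-178,-10,24],[-98,-208,-10,28],[-112,-238,-10,32],[-126,-268,-10,36]]'; python3 -c "
from h import *
go(.3518,-.291,.11,-4.2)"
```

```text
t: 16.35
tool_pos: [0.3728, -0.0169, 0.1102]
tcp_rot: [0.542, 0.84, -0.0, -0.001]
ft_force: [0.7, 0.1, -3.7]
width: 0.035
gripper_force: 45.0
shift [-2.411e+02 -1.321e+02  1.000e-01] turn 28.5 cur y dir 24.3 q6 -0.79
```

```bash
python3 -m crank '[[-27,-15,0,3],[-54,-30,0,6],[-81,-45,0,9],[-108,-59,0,13],[-135,-74,0,17],[-162,-89,0,20],[-189,-104,0,23],[-215,-118,0,26],[-233,-128,0,28],[-241,-132,0,28.5]]';python3 -m crank '[[0,0,0,0],[0,0,0,0],[0,0,0,0]]'; python3 -c "
from h import *
go(.3518,-.291,.03,-4.2); s=shot('side','s11.png');t=shot('top','t11.png')
a=cv2.resize(s['color'][60:260,290:490],(500,500)); b=cv2.resize(t['color'][200:320,370:490],(290,290)); b=np.vstack([b,np.zeros((210,290,3),np.uint8)])
cv2.imwrite('pics/c11.png',np.hstack([a,b])[:,:,::-1])"
```

```text
t: 17.18
tool_pos: [0.3531, -0.2915, 0.11]
tcp_rot: [0.732, 0.681, -0.0, -0.001]
ft_force: [0.3, 0.7, -4.0]
width: 0.0349
gripper_force: 45.0
t: 17.43
tool_pos: [0.3541, -0.2879, 0.1105]
tcp_rot: [0.73, 0.683, 0.0, -0.001]
ft_force: [0.5, 0.7, -4.0]
width: 0.0355
gripper_force: 45.0
shift [-3.4 -2.  80.5] turn 0.4 cur y dir -3.8 q6 -0.87
```

```bash
python3 -m crank '[[-3,-2,25,0],[-3,-2,50,0],[-3,-2,70,0],[-3,-2,83,0],[-3,-2,88,0],[-3,-2,88,0],[-3,-2,88,0]]'; python3 -c "
from h import *
go(.3518,-.291,.0115,-4.2); s=shot('side','s12.png');t=shot('top','t12.png')
a=cv2.resize(s['color'][60:260,290:490],(500,500)); b=cv2.resize(t['color'][200:320,370:490],(290,290)); b=np.vstack([b,np.zeros((210,290,3),np.uint8)])
cv2.imwrite('pics/c12.png',np.hstack([a,b])[:,:,::-1])"
```

```text
t: 18.12
tool_pos: [0.3524, -0.292, 0.0235]
tcp_rot: [0.731, 0.683, -0.0, 0.0]
ft_force: [0.7, -0.6, -3.7]
width: 0.0355
gripper_force: 45.0
shift [ 1.  -0.7 12. ] turn 0.3 cur y dir -3.9 q6 -0.88
```

View pics/c12.png

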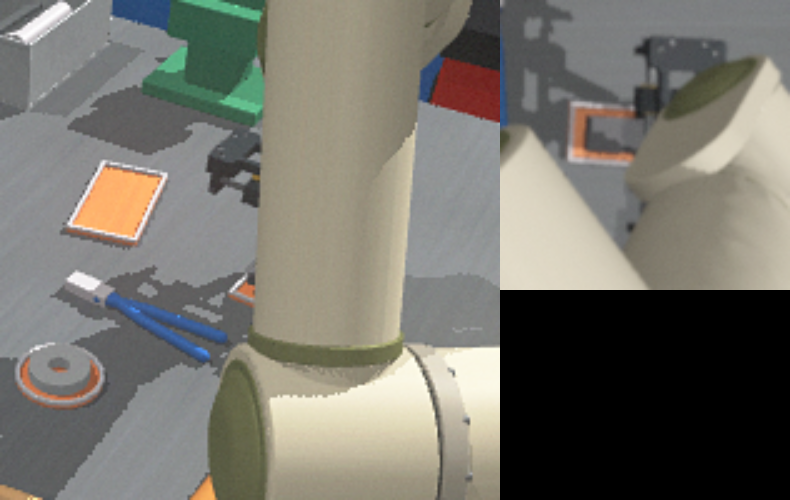

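In the top view the bar's end (590,130) sits inside the copper floor with margin on both sides. I'll creep down.

```bash
python3 -m crank '[[0,0,2,0],[0,0,4,0],[0,0,6,0],[0,0,7,0],[0,0,8,0],[0,0,9,0],[0,0,9,0]]' - 25; python3 -m crank '[[0,0,1,0],[0,0,1.5,0],[0,0,1.5,0]]'
```

```text
t: 18.8
tool_pos: [0.352, -0.292, 0.0137]
tcp_rot: [0.731, 0.683, 0.0, -0.0]
ft_force: [0.5, 0.2, -3.7]
width: 0.0358
gripper_force: 25.0
t: 19.05
tool_pos: [0.3521, -0.2921, 0.0123]
tcp_rot: [0.731, 0.683, 0.0, -0.0]
ft_force: [-0.4, -0.4, -3.8]
width: 0.0353
gripper_force: 25.0
```

```bash
python3 -m crank '[[0,0,0.5,0],[0,0,1,0],[0,0,1,0]]'; python3 -m crank '[[0,0,0.5,0],[0,0,0.5,0],[0,0,0.5,0]]'
```

```text
t: 19.3
tool_pos: [0.3521, -0.2921, 0.0115]
tcp_rot: [0.731, 0.683, -0.0, 0.0]
ft_force: [-0.5, -0.2, -2.6]
width: 0.0352
gripper_force: 25.0
t: 19.55
tool_pos: [0.3521, -0.2921, 0.0114]
tcp_rot: [0.731, 0.683, -0.0, 0.0]
ft_force: [-2.7, 1.7, 5.9]
width: 0.0356
gripper_force: 25.0
```

Contact at the predicted height. I'll release it, rise, then measure the plate.

```bash
python3 -m crank '[[0,0,-0.5,0],[0,0,-0.5,0],[0,0,-0.5,0],[0,0,-0.5,0],[0,0,-8,0],[0,0,-40,0],[0,0,-80,0],[0,0,-100,0],[0,0,-100,0]]' 56
python3 - <<'E'
from h import *
t=shot('top'); im=t['color']
# plate: bright grey blob near (190,240)
g=cv2.cvtColor(im,cv2.COLOR_RGB2HSV); w=np.zeros(im.shape[:2],np.uint8); w[210:272,158:228]=1
print(np.percentile(g[215:265,165:225,2],[5,25,50,75,95]))
m=((g[:,:,2]>135)&(g[:,:,1]<60)&(w>0)).astype(np.uint8); m=cv2.morphologyEx(m,cv2.MORPH_CLOSE,np.ones((5,5)))
n,l,st,c=cv2.connectedComponentsWithStats(m); k=1+st[1:,4].argmax(); print(st[k])
cs,_=cv2.findContours((l==k).astype(np.uint8),0,1); W=np.array([px2w(t,x,y,.014)[:2]*1000 for x,y in max(cs,key=len).reshape(-1,2)])
print(cv2.minAreaRect(W.astype(np.float32)))
a=cv2.resize(im[205:275,150:235],(425,350),interpolation=cv2.INTER_CUBIC); b=cv2.resize(im[220:290,395:465],(350,350),interpolation=cv2.INTER_CUBIC)
cv2.imwrite('pics/c13.png',np.hstack([a,b])[:,:,::-1]); go(.398,.275,.11,-9.9)
E
```

```text
t: 20.3
tool_pos: [0.3534, -0.2937, 0.1153]
tcp_rot: [0.731, 0.683, -0.001, 0.004]
ft_force: [0.3, -0.2, 0.6]
width: 0.0565
gripper_force: 0.0
[ 87.  91. 128. 196. 199.]
[ 169  224   53   31 1154]
((397.8119201660156, 274.8389587402344), (122.50607299804688, 57.82400131225586), 79.39280700683594)
shift [569.7   6.4   0.9] turn 6.0 cur y dir -3.9 q6 -0.88
```

```bash
python3 -m crank '[[25,0,0,0],[60,0,-5,1],[100,1,-10,2],[140,2,-10,3],[180,2,-10,4],[220,3,-10,5],[260,3,-10,6],[300,3,-10,6.4],[340,4,-10,6.4],[380,4,-10,6.4]]' 78; python3 -m crank '[[40,-1,0,0],[80,-2,0,0],[120,-4,0,0],[150,-6,0,0],[175,-12,0,0],[188,-15,10,0],[188,-15,10,0],[188,-15,10,0],[188,-15,10,0]]'; python3 -c "
from h import *
go(.398,.2748,.006,-10.4)"
```

```text
t: 21.18
tool_pos: [0.3812, 0.0887, 0.1201]
tcp_rot: [0.768, 0.641, -0.001, -0.001]
ft_force: [0.7, -0.5, -0.1]
width: 0.0781
gripper_force: 0.0
t: 21.93
tool_pos: [0.4008, 0.2735, 0.1105]
tcp_rot: [0.768, 0.64, -0.001, -0.0]
ft_force: [0.6, -0.8, 0.1]
width: 0.0778
gripper_force: 0.0
shift [  0.8  -2.8 104.5] turn 0.1 cur y dir -10.3 q6 0.54
```

```bash
python3 -m crank '[[1,-3,35,0],[1,-3,70,0],[1,-3,92,0],[1,-3,102,0],[1,-3,104,0],[1,-3,104,0],[1,-3,104,0]]'; python3 -m crank '[[0,0,0,0],[0,0,0,0],[0,0,0,0],[0,0,0,0],[0,0,0,0]]' 45 15; python3 -m crank '[[0,0,0,0],[0,0,0,0],[0,0,-3,0],[0,0,-10,0],[0,0,-30,0],[0,0,-60,0],[0,0,-85,0],[0,0,-95,0],[0,0,-95,0],[0,0,-95,0]]' - 55
python3 - <<'E'
from h import *
go(.563,-.315,.1,12.2)
t=shot('side'); cv2.imwrite('pics/s14.png',t['color'][:,:,::-1])
E
```

```text
t: 22.52
tool_pos: [0.3991, 0.2759, 0.0083]
tcp_rot: [0.768, 0.64, 0.001, 0.0]
ft_force: [-0.9, -0.6, -0.0]
width: 0.0779
gripper_force: 0.0
t: 22.93
tool_pos: [0.3985, 0.276, 0.0074]
tcp_rot: [0.768, 0.641, 0.0, 0.0]
ft_force: [-0.8, -1.0, 6.0]
width: 0.0558
gripper_force: 15.0
t: 23.77
tool_pos: [0.3976, 0.2757, 0.101]
tcp_rot: [0.768, 0.641, -0.001, -0.0]
ft_force: [-0.6, 0.1, -8.9]
width: 0.0552
gripper_force: 55.0
shift [-551.5  268.5    1.1] turn -22.5 cur y dir -10.3 q6 0.54
```

Plate held. Carry it over, clear of the spray can (its x is about 0.7).

```bash
python3 -m crank '[[-8,4,-3,0],[-25,12,-6,-1],[-50,24,-8,-2],[-77,37,-8,-3],[-104,51,-8,-4],[-131,64,-8,-5],[-158,77,-8,-6],[-185,90,-8,-7],[-212,103,-8,-8],[-239,116,-8,-9]]'; python3 -m crank '[[-27,11,0,-1],[-54,22,0,-2],[-81,34,0,-3],[-108,45,0,-5],[-135,56,0,-7],[-162,67,0,-9],[-185,77,0,-11],[-205,85,0,-13],[-215,89,0,-13.5],[-215,89,0,-13.5]]'; python3 -c "
from h import *
go(.563,-.315,.11,12.2)"
```

```text
t: 24.65
tool_pos: [0.4689, 0.0181, 0.1088]
tcp_rot: [0.715, 0.699, -0.001, -0.001]
ft_force: [1.5, 0.5, -7.0]
width: 0.0551
gripper_force: 55.0
t: 25.48
tool_pos: [0.5532, -0.199, 0.1085]
tcp_rot: [0.629, 0.777, -0.0, -0.001]
ft_force: [-0.4, -0.3, -7.1]
width: 0.0546
gripper_force: 55.0
shift [-115.5  -14.6   -1.6] turn -0.2 cur y dir 12.0 q6 -0.75
```

```bash
python3 -m crank '[[-15,-2,0,0],[-40,-5,0,0],[-70,-9,0,0],[-95,-12,0,0],[-110,-14,0,0],[-115,-15,0,0],[-115,-15,0,0],[-115,-15,0,0],[-115,-15,0,0]]'; python3 -c "
from h import *
go(.563,-.315,.025,12.2)"
```

```text
t: 26.23
tool_pos: [0.5631, -0.3111, 0.1097]
tcp_rot: [0.628, 0.778, 0.0, -0.001]
ft_force: [-0.7, -0.2, -7.0]
width: 0.055
gripper_force: 55.0
shift [-3.9 -0.9 84.7] turn 0.0 cur y dir 12.2 q6 -0.9
```

```bash
python3 -m crank '[[-3,-1,25,0],[-3,-1,50,0],[-3,-1,70,0],[-3,-1,80,0],[-3,-1,85,0],[-3,-1,85,0],[-3,-1,85,0]]'; python3 -c "
from h import *
go(.563,-.315,.0115,12.2); s=shot('side');t=shot('top')
a=cv2.resize(s['color'][90:180,290:380],(450,450),interpolation=cv2.INTER_CUBIC); b=cv2.resize(t['color'][130:280,380:490],(330,450),interpolation=cv2.INTER_CUBIC)
cv2.imwrite('pics/c15.png',np.hstack([a,b])[:,:,::-1])"
```

```text
t: 26.82
tool_pos: [0.5634, -0.3158, 0.0261]
tcp_rot: [0.628, 0.778, 0.0, 0.001]
ft_force: [0.1, -0.9, -8.1]
width: 0.055
gripper_force: 55.0
shift [ 0.9 -0.3 14.6] turn 0.0 cur y dir 12.2 q6 -0.91
```

View pics/c15.png

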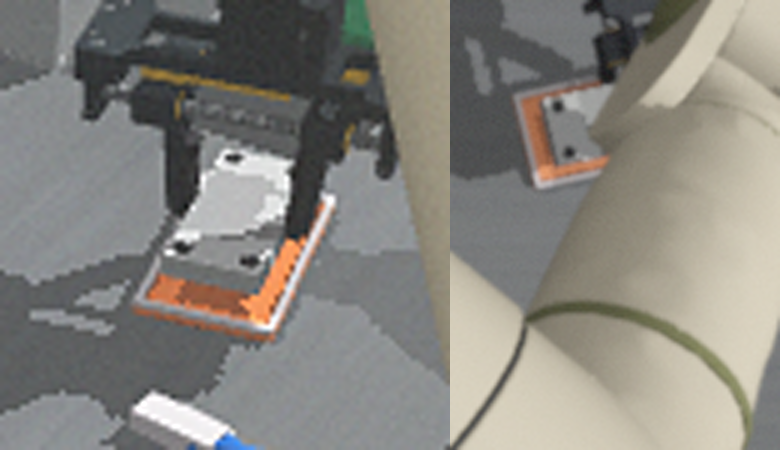

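The plate hangs over its nest, level and aligned. The left-end margin in the top view needs a numeric check, because the height shifts it.

Run:
```python
from h import *
t=shot('top')
B=lambda x,y,z:px2w(t,380+(x-450+.5)/3-.5,130+(y+.5)/3-.5,z)[:2]*1000
a=np.radians(102.2); u=np.array([np.cos(a),np.sin(a)]); v=np.array([u[1],-u[0]]); c=np.array([563,-315])
hs=cv2.cvtColor(t['color'],cv2.COLOR_RGB2HSV)
cop=(hs[:,:,0]<20)&(hs[:,:,1]>90)&(hs[:,:,2]>90); br=(hs[:,:,2]>170)&(hs[:,:,1]<50)
for q in(-20,-10,0,10,20):   # sample along long axis at lateral offset q
    o=[]
    for z in(.004,.0325):
        row=''
        for p in range(44,80,2):
            w=c+u*p+v*q; x,y=w2px(t,[w[0]/1000,w[1]/1000,z]); x,y=int(round(x)),int(round(y)); row+='C' if cop[y,x] else 'B' if br[y,x] else '.'
        o.append(row)
    print(q,o)
go(.563,-.315,.0115,12.2)
```

```text
-20 ['......CCCCCC......', '..........CCCCCC..']
-10 ['......CCCCCC......', '..........CCCCCC..']
0 ['......CCCCCC......', '..........CCCCCC..']
10 ['......CCCCCC......', '..........CCCCCCC.']
20 ['.....CCCCCCC......', '..........CCCCCCC.']
shift [ 1.1 -0.2 14.8] turn -0.0 cur y dir 12.2 q6 -0.91
```

The plate's end is at about 59–60 mm from the nest centre, against 60 expected, so it is centred. I'll creep down.

```bash
python3 -m crank '[[0,0,2,0],[0,0,4,0],[0,0,6,0],[0,0,8,0],[0,0,10,0],[0,0,11,0],[0,0,12,0],[0,0,12,0],[0,0,12,0]]' - 35; python3 -m crank '[[0,0,0.5,0],[0,0,1,0],[0,0,1.5,0],[0,0,1.5,0]]'; python3 -m crank '[[0,0,0.5,0],[0,0,1,0],[0,0,1,0]]'
```

```text
t: 27.72
tool_pos: [0.5628, -0.3157, 0.0129]
tcp_rot: [0.628, 0.778, 0.0, -0.0]
ft_force: [-1.0, 0.0, -7.3]
width: 0.0553
gripper_force: 35.0
t: 28.05
tool_pos: [0.5628, -0.3158, 0.0116]
tcp_rot: [0.628, 0.778, 0.0, 0.0]
ft_force: [-0.2, 1.0, -7.0]
width: 0.0552
gripper_force: 35.0
t: 28.3
tool_pos: [0.5629, -0.3158, 0.0115]
tcp_rot: [0.628, 0.778, -0.0, 0.0]
ft_force: [-4.7, 3.6, 4.8]
width: 0.0556
gripper_force: 35.0
```

```bash
python3 -m crank '[[0,0,-0.5,0],[0,0,-0.5,0],[0,0,-0.5,0],[0,0,-0.5,0],[0,0,-0.5,0],[0,0,-8,0],[0,0,-40,0],[0,0,-80,0],[0,0,-110,0],[0,0,-110,0]]' 76; python3 -m crank '[[40,0,-20,0],[80,0,-40,0],[120,0,-40,0],[160,0,-40,0],[200,0,-40,0],[240,0,-40,0],[280,0,-40,0],[320,0,-40,0],[320,0,-40,0],[320,0,-40,0]]'
python3 - <<'E'
from h import *
t=shot('top'); s=shot('side'); 
for nm,c,ang,hl,hw in(('bar',(352,-291),85.8,63,26),('plate',(563,-315),102.2,68,36),('flange',(470.6,-21),0,38,38),('tube',(561,294),0,25,25)):
  a=np.radians(ang); u=np.array([np.cos(a),np.sin(a)]); v=np.array([u[1],-u[0]])
  for cn,S in(('top',t),('side',s)):
    hs=cv2.cvtColor(S['color'],cv2.COLOR_RGB2HSV); cop=(hs[:,:,0]<20)&(hs[:,:,1]>90)&(hs[:,:,2]>90)
    for d,n,h in((u,'long',hl),(v,'across',hw)):
        r=''
        for p in range(-h-2,h+3,2):
            w=(np.array(c)+d*p)/1000; x,y=np.round(w2px(S,[w[0],w[1],.004])).astype(int); r+='C' if 0<=y<420 and 0<=x<560 and cop[y,x] else '.'
        print(nm,cn,n,r)
E
```

```text
t: 29.13
tool_pos: [0.565, -0.3174, 0.128]
tcp_rot: [0.628, 0.778, -0.0, 0.006]
ft_force: [0.8, -0.3, 1.0]
width: 0.076
gripper_force: 0.0
t: 29.97
tool_pos: [0.495, -0.0014, 0.1608]
tcp_rot: [0.627, 0.779, 0.0, 0.0]
ft_force: [0.9, -0.4, 0.0]
width: 0.0761
gripper_force: 0.0
bar top long ............................................................CCCC..
bar top across ...CC...................CCC..
bar side long .............................................................CC...
bar side across ..CCC.....................C..
plate top long .................................................................CCCC..
plate top across ...CC..............................C...
plate side long .................................................................CC....
plate side across ..CCC..................................
flange top long .........................................
flange top across .........................................
flange side long ...CCCC..............................CCC.
flange side across ....CC................C.CC...............
tube top long ..CC.........CCCCC....CCCC..
tube top across ......CCCCCCCCC.....CCCCCCC.
tube side long ..CC........................
tube side across ...CC.......................
```

Copper shows on every visible side of the bar and plate, with margins of about 8 mm, so all four are seated. Handing in.

```bash
python3 -c "
from workcell import *
print(close_job())"
```

```text
the job is handed in; nothing more can be done
None
```

All four blanks were set down in their nests in the order asked (tube, flange, flat bar, base plate), with floor contact felt before each release, and the job was handed in at about 30 s; I made no final check that the spray can and pliers had not moved, though no move touched them.

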